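# Press the hoist's locking pins home in order

## Task

The hoist lies on its side with its coloured locking pins standing proud. With your fingertips, gently press the red pin fully home, then the yellow one, then the blue one, so that the cover seats evenly. Leave the white pin standing for the inspector, and do not pick up or shift anything else on the bench.

Things in the scene. Friction and masses are not known exactly. Their poses are not given: they have to be found in the camera images.
- hoist: Aluminium and grey lever hoist lying on its side, fixed to the bench. Housing 120 mm (its x) by 270 mm (its y), flat top face 70 mm above the bench; a red eye at each end reaches 226 mm from the centre along its y, 37 mm high. Origin under its centre on the bench; z up.
- red_pin (a joint): How far the red-headed pin has been pressed down (m): 0 standing proud, 0.012 fully home on its stop. It starts between 0 and 0.003, needs about 4 N to slide and stays where it is left.
- red_top (a point): Centre of the flat top of the red pin's round head, 24 mm across and 10 mm thick. 108 mm above the bench at joint value 0, 96 mm when fully home (head resting on its dark washer). Moves down with the pin; once home, a push above about 8 N also sinks head and washer a few mm into the rubber buffer below (1.5 N per mm, 8 mm at most), which springs back. The four pins stand at least 79 mm apart, in any order of colour.
- yellow_pin (a joint): How far the yellow-headed pin has been pressed down (m): 0 standing proud, 0.012 fully home on its stop. It starts between 0 and 0.003, needs about 4 N to slide and stays where it is left.
- yellow_top (a point): Centre of the flat top of the yellow pin's round head, 24 mm across and 10 mm thick. 108 mm above the bench at joint value 0, 96 mm when fully home (head resting on its dark washer). Moves down with the pin; once home, a push above about 8 N also sinks head and washer a few mm into the rubber buffer below (1.5 N per mm, 8 mm at most), which springs back. The four pins stand at least 79 mm apart, in any order of colour.
- blue_pin (a joint): How far the blue-headed pin has been pressed down (m): 0 standing proud, 0.012 fully home on its stop. It starts between 0 and 0.003, needs about 4 N to slide and stays where it is left.
- blue_top (a point): Centre of the flat top of the blue pin's round head, 24 mm across and 10 mm thick. 108 mm above the bench at joint value 0, 96 mm when fully home (head resting on its dark washer). Moves down with the pin; once home, a push above about 8 N also sinks head and washer a few mm into the rubber buffer below (1.5 N per mm, 8 mm at most), which springs back. The four pins stand at least 79 mm apart, in any order of colour.
- white_pin (a joint): How far the white-headed pin has been pressed down (m): 0 standing proud, 0.012 fully home on its stop. It starts between 0 and 0.003, needs about 4 N to slide and stays where it is left.
- white_top (a point): Centre of the flat top of the white pin's round head, 24 mm across and 10 mm thick. 108 mm above the bench at joint value 0, 96 mm when fully home (head resting on its dark washer). Moves down with the pin; once home, a push above about 8 N also sinks head and washer a few mm into the rubber buffer below (1.5 N per mm, 8 mm at most), which springs back. The four pins stand at least 79 mm apart, in any order of colour.
- red_seat: Seat of the red pin on the hoist's top face: dark steel disc, black rubber buffer and dark washer, 34 mm across and 16 mm high in all; origin at the centre of its underside, z up. A push of more than 30 N on the pin or the seat counts as not gentle.
- yellow_seat: Seat of the yellow pin on the hoist's top face: dark steel disc, black rubber buffer and dark washer, 34 mm across and 16 mm high in all; origin at the centre of its underside, z up. A push of more than 30 N on the pin or the seat counts as not gentle.
- blue_seat: Seat of the blue pin on the hoist's top face: dark steel disc, black rubber buffer and dark washer, 34 mm across and 16 mm high in all; origin at the centre of its underside, z up. A push of more than 30 N on the pin or the seat counts as not gentle.
- hammer: Bystander, to be left alone: steel hammer lying on the bench by the hoist, 260 mm long, wooden handle. Origin at its underside.
- wrench: Bystander, to be left alone: steel wrench lying on the near side of the hoist, about 180 mm long. Origin at its underside.
- nut: Bystander, to be left alone: loose brass nut, a ring 34 mm across and 14 mm high, on the near side of the hoist. Origin at its underside.
- tin: Bystander, to be left alone: closed pale tin, 76 mm across, 95 mm high, standing on the far side of the hoist. Origin at its underside.
- block: Bystander, to be left alone: loose light wood block, 70 x 140 x 38 mm, to the right. Origin at its underside.
- tray: Bystander, to be left alone: open red parts tray, 140 x 110 x 50 mm, to the left. Origin at its underside.

How it is judged:
By the outcome, as a careful person would: the job done as asked, in the order asked, and still so for the second after the job is handed in, with the robot touching nothing.
It also fails if it takes over 48 s, if anything falls off the work surface, if the arm or the gripper's body presses on something with over 40 N, if the wrist force passes 120 N, or if a joint passes its speed limit or range.

## Robot

A 6-joint arm with a two-finger parallel gripper is mounted at the origin on the work surface. World frame = base frame: x ahead of the robot, y to its left, z up, the work surface at z = 0. Lengths are in m, angles in rad, forces in N, time in s.
With the tool pointing down it reaches from about 0.35 to 0.775 m from the base axis. Payload 7.3 kg.
Tool frame: the origin (TCP) lies between the finger pads; the fingertips stand 8 mm ahead of it and the grasp point (between the pads) lies 11 mm behind it (robot.nose_length is the distance from the TCP to the fingertips, in m); z points along the fingers, y is the line along which they close (so a half turn about z gives the same grasp; the last joint's range is limited). The gripper opens to 92 mm and grips with 3 to 60 N. Pads are 19 mm wide; open, the fingers measure 130 mm over their backs; the gripper's body (75 mm by 190 mm) begins 47 mm behind the grasp point.
Start: joints at [-1.401, 0.342, 1.524, -0, 1.275, -0.146], TCP at [0.163, -0.499, 0.207] pointing down, gripper open.
Joint ranges: [-2.53, 2.53], [-0.77, 2.02], [0.04, 2.7], [-1, 4.14], [0.28, 2.66], [-3.11, 3.11]. Speed limits (rad/s): [2.57, 2.57, 3.14, 3.14, 3.14, 3.14].

## Interface

Orientations are given as [roll, pitch, yaw] about the fixed x, y, z axes, in that order (R = Rz(yaw) Ry(pitch) Rx(roll)).
In Python, from cell import robot gives the robot as it stands. The module is installed in compiled form; this text tells all that it offers.
- The arm moves only by the shell command python3 -m jog 'ROWS' [FORCE]. ROWS is JSON, a list that holds one entry, the list of rows, each a list of 5 numbers: the gripper's target within -1 to 1 (fully open at 1, half-way at 0, shut at -1), then the shift along the tool's x, y, z in m, then the turn about the tool's z in rad. A call has 1 to 5 rows; each row is the pose to reach, as a shift and turn from the pose commanded when the call began, along the tool's axes at that moment; what a row does not reach only later rows make up. A row lasts 1/12 s, in which the tool goes at most 41.7 mm and 7.16 degrees, less where a joint would pass 70% of its speed; a pose out of reach is approached as far as the arm can. A call with a gripper value outside its range is refused whole. The fingers move at their own pace and stop on an object; FORCE is the grip in N (left out, the last holds). Time passes only in rows, so rows that repeat a pose let the fingers close. It gives the time, the measured TCP pose, the force, the opening and the grip force at its end, in the units of the state.
- robot.observe(): the state, without advancing time (a new reading comes with each control period).
- robot.read_camera(name): name is "side" or "top"; returns the picture (384x512x3 uint8, red, green, blue); there is no depth.
- robot.camera_model(name): a dict with "camera_matrix" (3x3 intrinsics, pixels), "dist_coeffs" ([k1, k2, p1, p2, k3] as OpenCV has them; the pictures are not rectified), "position" and "attitude" of the camera in the world. Camera axes: x right, y down, z forward; pixel columns grow to the right and rows downward; lengths in m; the calibration is good to about 2 mm. A picture is of the moment at which its call begins. camera_model takes no time and is no camera call.
- robot.hand_in(): hands the job in; it is judged then, once.
The state is a dict: "time": time; "qpos": joint angles; "qvel": joint speeds; "joint_efforts": joint torques, N m; "tool_pos": TCP position; "tool_rot": TCP orientation; "contact_force": force on the tool from outside, world axes, zero at the start; "torque": the same for the moment, N m; "opening": finger opening in m; "grip_force": force on a finger pad.
Only numpy, scipy, OpenCV 4.12 (cv2) and the standard library are available. Lean on these libraries where they do the work, as an engineer would, in place of code of your own. Each camera call takes 0.05 s, during which the arm holds its last target. There are 200 camera calls.

## Working session

There is one attempt and no reset: what is moved stays moved. The work goes in short steps, Python scripts to look and compute and a shell command to move; the robot and the scene stay as the last step left them, time stands still between calls to the robot, and variables do not carry over. Pictures are saved under pics/ and viewed, at most 12 in all, crops included, and the job is handed in when it is done.

```bash
mkdir -p pics; python3 - <<'E'
from cell import robot
import cv2
s=robot.observe();print(s)
for n in("top","side"):
    im=robot.read_camera(n);cv2.imwrite(f"pics/{n}0.png",im[:,:,::-1]);print(n,robot.camera_model(n))
E
```

```text
{'time': 0.0, 'qpos': array([-1.40100545e+00,  3.42689555e-01,  1.52501964e+00,  2.47233165e-05,
        1.27538869e+00, -1.46018927e-01]), 'qvel': array([-0.00144416,  0.0008316 , -0.00075267,  0.00147042,  0.00038907,
        0.00034642]), 'joint_efforts': array([-2.32031991e-03, -4.31238198e+01, -2.44221103e+01,  7.15794484e-02,
        5.61091723e-02, -1.27075969e-04]), 'tool_pos': array([ 0.16300319, -0.49859818,  0.20676128]), 'tool_rot': array([-3.14010688e+00, -2.42401703e-04,  3.15802403e-01]), 'contact_force': array([-0.89277684,  0.04984377, -0.36214706]), 'torque': array([ 0.00944427, -0.09382086, -0.04769568]), 'grip_force': 0.0, 'opening': 0.09146792579477023}
top {'camera_matrix': array([[388.13159632,   0.        , 253.01080817],
       [  0.        , 388.13159632, 194.56062957],
       [  0.        ,   0.        ,   1.        ]]), 'dist_coeffs': array([-0.10180815,  0.        ,  0.        ,  0.        ,  0.        ]), 'position': array([0.39843936, 0.002908  , 1.30162378]), 'attitude': array([-3.01278597,  0.00917527, -1.59647027])}
side {'camera_matrix': array([[498.28979744,   0.        , 257.32802606],
       [  0.        , 498.28979744, 187.67137781],
       [  0.        ,   0.        ,   1.        ]]), 'dist_coeffs': array([-0.08274393,  0.        ,  0.        ,  0.        ,  0.        ]), 'position': array([ 0.16553226, -0.80041373,  1.23856192]), 'attitude': array([-2.45992508,  0.01087455, -0.46631598])}
```

View pics/top0.png

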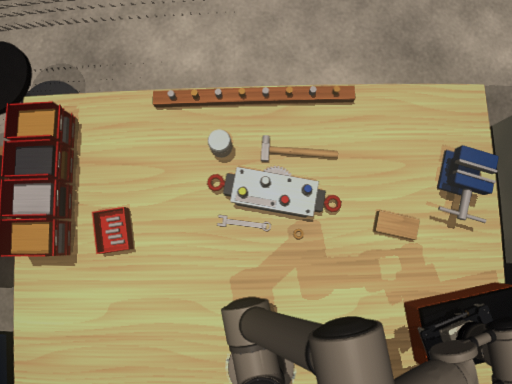

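View pics/side0.png

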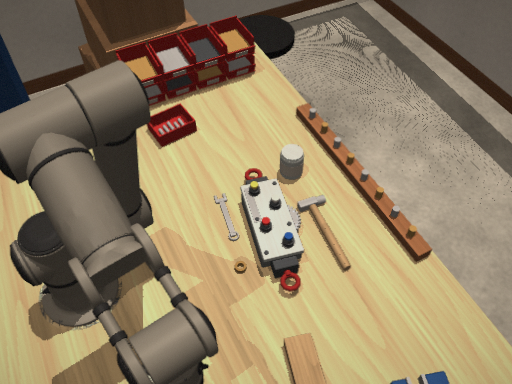

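Top view: yellow (243,191), white (265,182), red (285,200) and blue (307,189) heads. In the side view they are at yellow (255,187), white (275,203), red (266,224) and blue (289,239).

```bash
cat > h.py <<'E'
import cv2, numpy as np
from scipy.spatial.transform import Rotation as Ro
from cell import robot
APP={"top":dict(yellow=(243,191),red=(285,200),blue=(307,189),white=(265,182)),
     "side":dict(yellow=(255,187),red=(266,224),blue=(289,239),white=(275,203))}
def mask(im,c):
    h,s,v=[x.astype(int) for x in cv2.split(cv2.cvtColor(im,cv2.COLOR_RGB2HSV))]
    if c=="red": return ((h<10)|(h>170))&(s>130)&(v>60)
    if c=="yellow": return (h>18)&(h<36)&(s>120)&(v>60)
    if c=="blue": return (h>100)&(h<130)&(s>110)&(v>40)
def ray(n,px):
    m=robot.camera_model(n)
    p=cv2.undistortPoints(np.array([[px]],float),m["camera_matrix"],m["dist_coeffs"])[0,0]
    return m["position"],Ro.from_euler("xyz",m["attitude"]).apply([p[0],p[1],1])
def plane(n,px,z):
    o,d=ray(n,px); return o+d*(z-o[2])/d[2]
def tri(a,b):
    (o1,d1),(o2,d2)=ray("top",a),ray("side",b)
    t=np.linalg.lstsq(np.c_[d1,-d2],o2-o1,rcond=None)[0]
    p,q=o1+d1*t[0],o2+d2*t[1]; return (p+q)/2,np.linalg.norm(p-q)
def blob(im,n,c,r=9):
    x,y=APP[n][c]; M=np.zeros(im.shape[:2],np.uint8); M[y-r:y+r+1,x-r:x+r+1]=mask(im,c)[y-r:y+r+1,x-r:x+r+1]
    k,l,st,ce=cv2.connectedComponentsWithStats(M); i=1+np.argmax(st[1:,4]); return ce[i],st[i,4]
E
python3 - <<'E'
from h import *
np.set_printoptions(precision=4,suppress=True)
im={n:cv2.imread(f"pics/{n}0.png")[:,:,::-1].copy() for n in("top","side")}
for c in("red","yellow","blue"):
    (a,na),(b,nb)=blob(im["top"],"top",c),blob(im["side"],"side",c)
    print(c,a,na,b,nb,plane("top",a,.103),plane("side",b,.101),*tri(a,b))
print("white",plane("top",APP["top"]["white"],.103),plane("side",APP["side"]["white"],.101))
t=cv2.resize(im["top"][150:225,200:350],None,fx=5,fy=5,interpolation=cv2.INTER_CUBIC)
cv2.imwrite("pics/c0.png",t[:,:,::-1])
E
```

```text
red [284.4186 199.0233] 43 [265.4038 220.6154] 52 [ 0.5373 -0.0873  0.103 ] [ 0.5363 -0.0864  0.101 ] [ 0.5367 -0.0872  0.1021] 0.0014875451259364393
yellow [242. 191.] 45 [253.875 184.5  ] 48 [0.566 0.044 0.103] [0.5659 0.0451 0.101 ] [0.5658 0.0441 0.1023] 0.0007600379297986744
blue [307.2973 188.1351] 37 [288.1702 236.0213] 47 [ 0.5696 -0.1601  0.103 ] [ 0.568  -0.1604  0.101 ] [ 0.5691 -0.1602  0.1003] 0.0018041045304896261
white [ 0.5925 -0.0286  0.103 ] [ 0.5891 -0.0441  0.101 ]
```

View pics/c0.png

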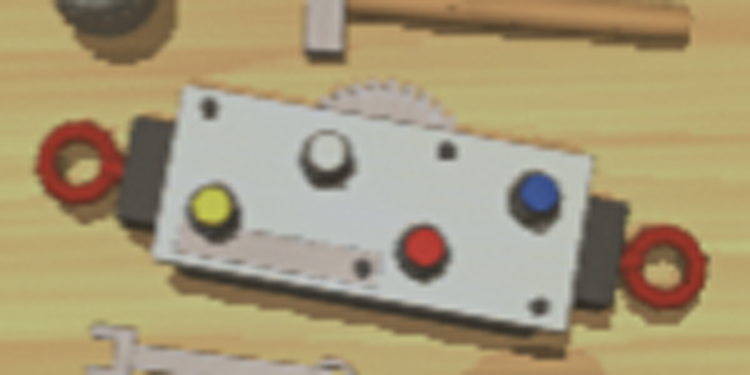

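Red, yellow and blue agree between the two views, with head centres at z≈0.102 and red to blue 80 mm apart. Moving to above red with the fingers shut.

```bash
python3 -m jog '[[[-1,0.035,-0.02,0,0],[-1,0.07,-0.04,0,0],[-1,0.105,-0.06,0,0],[-1,0.14,-0.08,0,0],[-1,0.175,-0.1,0,0]]]' 10
python3 -m jog '[[[-1,0.035,-0.02,0,0],[-1,0.07,-0.04,0,0],[-1,0.105,-0.06,0,0],[-1,0.14,-0.08,0,0],[-1,0.175,-0.1,0,0]]]'
python3 - <<'E'
from h import *
s=robot.observe();print(s["time"],s["tool_pos"],s["tool_rot"],s["contact_force"],s["opening"])
R=Ro.from_euler("xyz",s["tool_rot"])
print(R.inv().apply(np.array([.537,-.087,.15])-s["tool_pos"]))
E
```

```text
time: 0.52
tool_pos: [0.2991, -0.3479, 0.2072]
tool_rot: [-3.141, 0.0, 0.315]
contact_force: [0.7, -0.6, 0.9]
opening: 0.0626
grip_force: 0.0
time: 0.93
tool_pos: [0.4345, -0.1984, 0.2073]
tool_rot: [-3.141, 0.0, 0.316]
contact_force: [0.3, -0.5, 0.2]
opening: 0.0294
grip_force: 0.0
0.9333 [ 0.4344873  -0.19837832  0.20725418] [-3.14140607e+00  2.81621800e-04  3.15764766e-01] [ 0.29088971 -0.52160456  0.20703227] 0.02940007108072279
[ 0.13204832 -0.07402635  0.05723081]
```

```bash
python3 -m jog '[[[-1,0.033,-0.0185,0,0],[-1,0.066,-0.037,0,0],[-1,0.099,-0.0555,0.02,0],[-1,0.132,-0.074,0.05,0],[-1,0.132,-0.074,0.06,0]]]'
python3 -m jog '[[[-1,0,0,0,0],[-1,0,0,0,0],[-1,0,0,0,0]]]'
python3 - <<'E'
from h import *
s=robot.observe();print(s["time"],s["tool_pos"],s["contact_force"],s["opening"])
a,b=robot.read_camera("top"),robot.read_camera("side")
f=lambda i,x,y:cv2.resize(i[y:y+75,x:x+75],None,fx=5,fy=5,interpolation=cv2.INTER_CUBIC)
cv2.imwrite("pics/c1.png",np.hstack([f(a,247,160),f(b,230,180)])[:,:,::-1])
E
```

```text
time: 1.35
tool_pos: [0.5378, -0.0848, 0.1449]
tool_rot: [-3.14, 0.0, 0.319]
contact_force: [-1.3, 0.4, -1.2]
opening: 0.001
grip_force: 0.0
time: 1.6
tool_pos: [0.5361, -0.0897, 0.1483]
tool_rot: [3.141, -0.001, 0.315]
contact_force: [-0.2, -0.2, 0.9]
opening: 0.0005
grip_force: 0.0
1.6 [ 0.53612468 -0.08972583  0.14828795] [-0.21712459 -0.21680556  0.85368964] 0.0005280551711394312
```

View pics/c1.png

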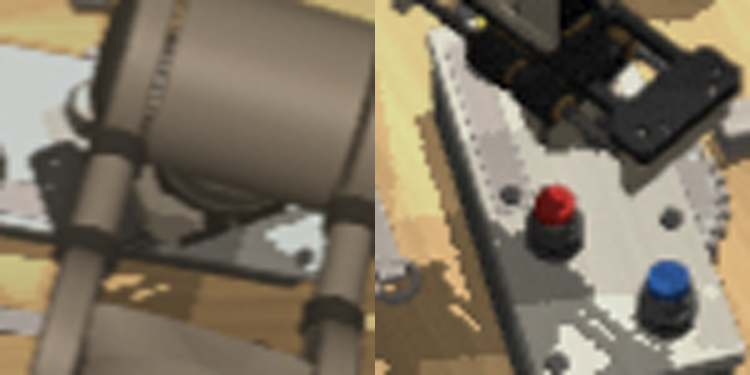

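The top view is blocked by the arm. In the side view the red head is at about (265,221) full-frame, and the finger ends are about 13 px above it, roughly where they should be. Checking by projection.

```bash
python3 - <<'E'
from h import *
s=robot.observe();print(s["time"],s["tool_pos"],s["tool_rot"],s["contact_force"])
m=robot.camera_model("side");R=Ro.from_euler("xyz",m["attitude"]).inv()
tip=s["tool_pos"]-[0,0,.008]
px=cv2.projectPoints(R.apply(np.array([tip])-m["position"]),np.zeros(3),np.zeros(3),m["camera_matrix"],m["dist_coeffs"])[0].ravel()
print("tip px",px,"crop",(px-[230,180])*5)
Rt=Ro.from_euler("xyz",s["tool_rot"])
for c,p in dict(red=(.537,-.087),).items(): print(c,Rt.inv().apply(np.array([*p,.118])-s["tool_pos"]))
E
```

```text
1.7 [ 0.5363055  -0.09012174  0.14882998] [ 3.14002717e+00 -1.71502304e-03  3.14287297e-01] [ 0.32550447 -0.4438291  -0.49060654]
tip px [266.05609178 213.15952038] crop [180.28045889 165.79760189]
red [ 0.00157266 -0.0028024   0.03082838]
```

```bash
python3 -m jog '[[[-1,0.0015,-0.003,0.01,0],[-1,0.0015,-0.003,0.018,0],[-1,0.0015,-0.003,0.018,0],[-1,0.0015,-0.003,0.018,0]]]'
python3 - <<'E'
from h import *
b=robot.read_camera("side")
s=robot.observe();print(s["tool_pos"],s["contact_force"])
m=robot.camera_model("side");R=Ro.from_euler("xyz",m["attitude"]).inv()
tip=s["tool_pos"]-[0,0,.008]
P=lambda q:cv2.projectPoints(R.apply(np.array([q])-m["position"]),np.zeros(3),np.zeros(3),m["camera_matrix"],m["dist_coeffs"])[0].ravel()
x0,y0,k=225,170,10
v=cv2.resize(b[y0:y0+60,x0:x0+75],None,fx=k,fy=k,interpolation=cv2.INTER_CUBIC)[:,:,::-1].copy()
for q in(tip,[.537,-.087,.106]): cv2.drawMarker(v,tuple(int(t) for t in (P(q)-[x0,y0]+.5)*k),(0,255,0),0,16,2)
cv2.imwrite("pics/c2.png",v)
E
```

```text
time: 2.03
tool_pos: [0.536, -0.0857, 0.1288]
tool_rot: [-3.141, 0.001, 0.315]
contact_force: [-0.0, -0.1, 0.8]
opening: 0.0005
grip_force: 0.0
[ 0.53641302 -0.08569975  0.12919353] [0.36852047 0.39955605 0.98612958]
```

View pics/c2.png

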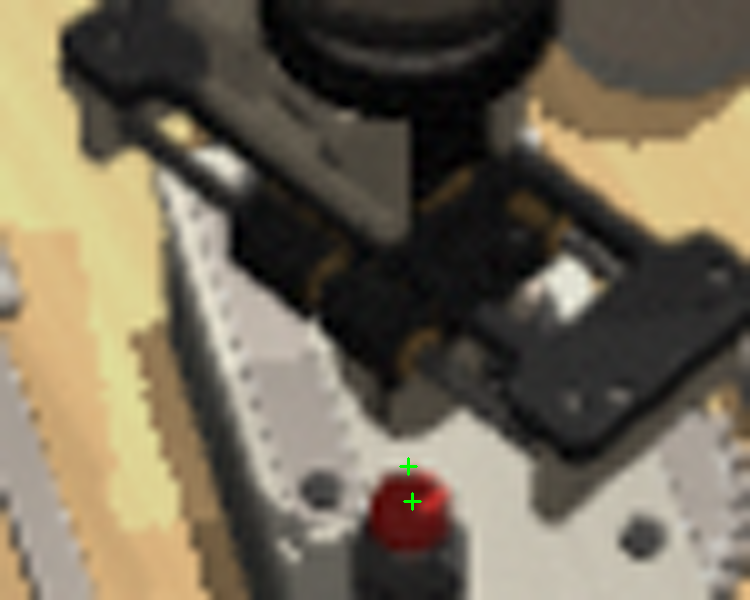

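The red head's centre is marked correctly. The visible finger end, at about (410,435) in the crop, lies about 3 px above its expected mark, so the tip may be high or offset away from the camera. Stepping down gently until the force shows.

```bash
python3 -m jog '[[[-1,0,0,0.004,0],[-1,0,0,0.008,0],[-1,0,0,0.008,0],[-1,0,0,0.008,0]]]'
python3 -m jog '[[[-1,0,0,0.0015,0],[-1,0,0,0.003,0],[-1,0,0,0.003,0]]]'
python3 -m jog '[[[-1,0,0,0.0015,0],[-1,0,0,0.003,0],[-1,0,0,0.003,0]]]'
```

```text
time: 2.42
tool_pos: [0.5365, -0.0855, 0.1211]
tool_rot: [-3.141, 0.001, 0.316]
contact_force: [-0.1, 0.4, -0.5]
opening: 0.0003
grip_force: 0.0
time: 2.67
tool_pos: [0.5365, -0.0855, 0.1182]
tool_rot: [-3.141, 0.0, 0.316]
contact_force: [-0.5, 0.4, 1.0]
opening: 0.0006
grip_force: 0.0
time: 2.92
tool_pos: [0.5365, -0.0855, 0.1151]
tool_rot: [-3.141, 0.0, 0.316]
contact_force: [0.4, 0.8, 0.4]
opening: 0.0004
grip_force: 0.0
```

```bash
python3 -m jog '[[[-1,0,0,0.001,0],[-1,0,0,0.002,0],[-1,0,0,0.002,0]]]'
python3 - <<'E'
from h import *
b=robot.read_camera("side")
s=robot.observe();print(s["tool_pos"],s["contact_force"])
m=robot.camera_model("side");R=Ro.from_euler("xyz",m["attitude"]).inv()
tip=s["tool_pos"]-[0,0,.008]
P=lambda q:cv2.projectPoints(R.apply(np.array([q])-m["position"]),np.zeros(3),np.zeros(3),m["camera_matrix"],m["dist_coeffs"])[0].ravel()
x0,y0,k=240,190,15
v=cv2.resize(b[y0:y0+40,x0:x0+50],None,fx=k,fy=k,interpolation=cv2.INTER_CUBIC)[:,:,::-1].copy()
for q in(tip,): cv2.drawMarker(v,tuple(int(t) for t in (P(q)-[x0,y0]+.5)*k),(0,255,0),0,16,2)
cv2.imwrite("pics/c3.png",v)
E
```

```text
time: 3.17
tool_pos: [0.5365, -0.0856, 0.1132]
tool_rot: [-3.142, 0.0, 0.316]
contact_force: [-0.3, 0.0, 0.0]
opening: 0.0005
grip_force: 0.0
[ 0.53658981 -0.0855701   0.11330194] [0.61332157 0.3850709  0.33975248]
```

View pics/c3.png

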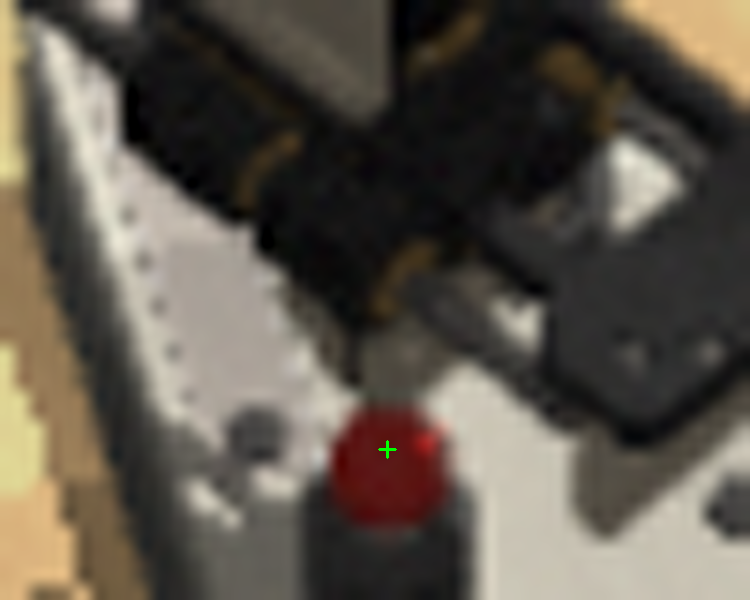

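The mark sits on the head's centre, but the visible finger end, at about (400,405) in the crop, stops at the head's far edge. There is no force yet. Checking nose_length, then stepping on.

```bash
python3 -c "from cell import robot;print(robot.nose_length)"
python3 -m jog '[[[-1,0,0,0.001,0],[-1,0,0,0.002,0],[-1,0,0,0.002,0]]]'|sed -n '2p;4p'
python3 -m jog '[[[-1,0,0,0.001,0],[-1,0,0,0.002,0],[-1,0,0,0.002,0]]]'|sed -n '2p;4p'
python3 - <<'E'
from h import *
b=robot.read_camera("side")
x0,y0,k=240,190,15
v=cv2.resize(b[y0:y0+40,x0:x0+50],None,fx=k,fy=k,interpolation=cv2.INTER_CUBIC)[:,:,::-1].copy()
cv2.imwrite("pics/c4.png",v)
print(blob(b,"side","red"))
E
```

```text
0.008
tool_pos: [0.5365, -0.0856, 0.1112]
contact_force: [-0.8, 0.8, 0.3]
tool_pos: [0.5365, -0.0856, 0.1092]
contact_force: [-0.7, 0.2, -0.1]
(array([265.27906977, 220.95348837]), np.int32(43))
```

View pics/c4.png

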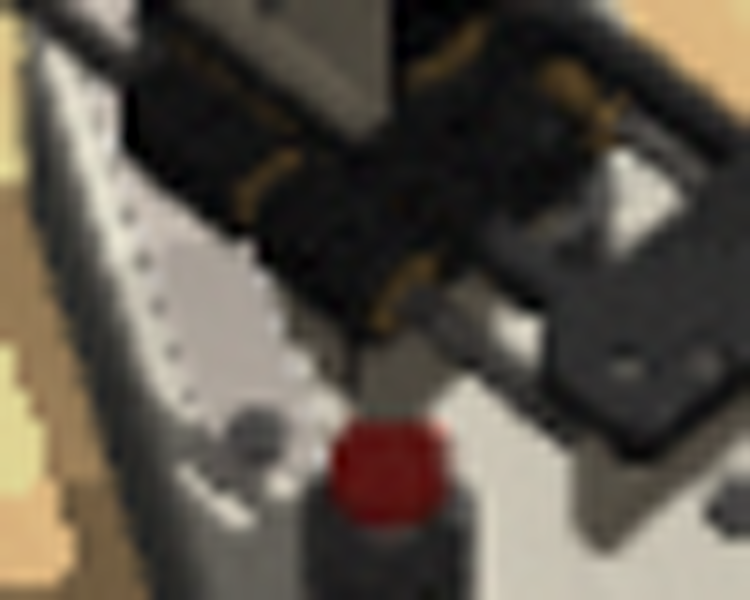

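The finger now covers the far rim of the head (red pixels 52 → 43) without any force. It is above the head, so the tip is simply higher than nominal. Continuing down under force watch.

```bash
for i in 1; do :; done
python3 -m jog '[[[-1,0,0,0.001,0],[-1,0,0,0.002,0],[-1,0,0,0.002,0]]]'|sed -n '2p;4p'
python3 -m jog '[[[-1,0,0,0.001,0],[-1,0,0,0.002,0],[-1,0,0,0.002,0]]]'|sed -n '2p;4p'
python3 -m jog '[[[-1,0,0,0.001,0],[-1,0,0,0.002,0],[-1,0,0,0.002,0]]]'|sed -n '2p;4p'
python3 -c "
from h import *
b=robot.read_camera('side');print(blob(b,'side','red'))"
```

```text
tool_pos: [0.5365, -0.0856, 0.1072]
contact_force: [0.0, 0.5, 0.4]
tool_pos: [0.5365, -0.0856, 0.1052]
contact_force: [0.2, 0.4, -0.4]
tool_pos: [0.5365, -0.0856, 0.1032]
contact_force: [-0.3, -0.5, -0.6]
(array([265.41025641, 221.38461538]), np.int32(39))
```

```bash
python3 -m jog '[[[-1,0,0,0.001,0],[-1,0,0,0.002,0],[-1,0,0,0.002,0]]]'|sed -n '2p;4p'
python3 -m jog '[[[-1,0,0,0.001,0],[-1,0,0,0.002,0],[-1,0,0,0.002,0]]]'|sed -n '2p;4p'
python3 - <<'E'
from h import *
b=robot.read_camera("side")
x0,y0,k=240,190,15
v=cv2.resize(b[y0:y0+40,x0:x0+50],None,fx=k,fy=k,interpolation=cv2.INTER_CUBIC)[:,:,::-1].copy()
cv2.imwrite("pics/c5.png",v)
print(blob(b,"side","red"))
E
```

```text
tool_pos: [0.5365, -0.0856, 0.1012]
contact_force: [0.1, -0.4, -0.2]
tool_pos: [0.5365, -0.0856, 0.0992]
contact_force: [-0.0, 0.2, -0.3]
(array([265.11764706, 221.61764706]), np.int32(34))
```

View pics/c5.png

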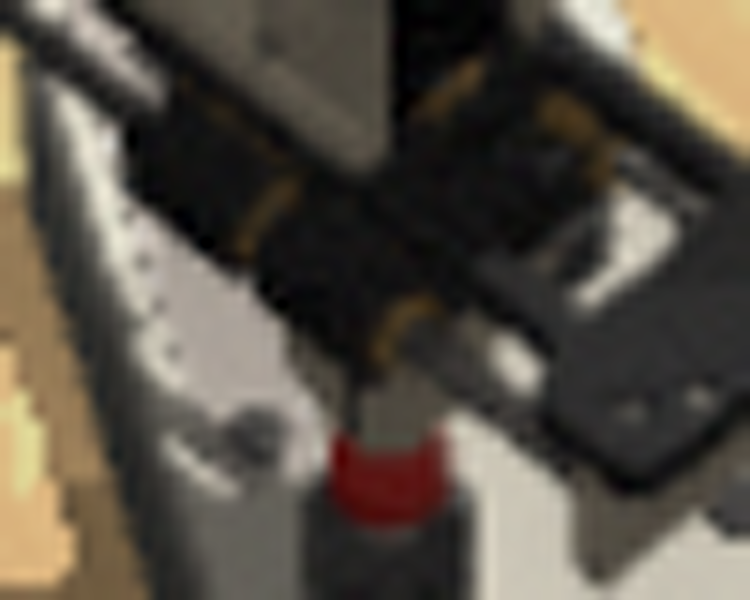

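The finger covers the far half of the head, down to row 450 of the crop and centred in column. The head has not moved (its bottom stays at 525), so the finger is above it. Going on.

```bash
python3 -m jog '[[[-1,0,0,0.001,0],[-1,0,0,0.002,0],[-1,0,0,0.002,0]]]'|sed -n '2p;4p'
python3 -m jog '[[[-1,0,0,0.001,0],[-1,0,0,0.002,0],[-1,0,0,0.002,0]]]'|sed -n '2p;4p'
python3 -c "
from h import *
s=robot.observe();print(s['joint_efforts'],s['torque'])
b=robot.read_camera('side');print(blob(b,'side','red'))
ys,xs=np.where(mask(b,'red')[205:235,250:280]);print(ys.min()+205,ys.max()+205,xs.min()+250,xs.max()+250)"
```

```text
tool_pos: [0.5365, -0.0856, 0.0972]
contact_force: [-0.5, -0.0, 0.2]
tool_pos: [0.5365, -0.0856, 0.0952]
contact_force: [0.1, 0.5, 0.5]
[-1.16025545e-03 -4.73111808e+01 -2.11552352e+01  6.62818062e-02
 -8.84311320e-02  3.42356379e-04] [-0.00460865 -0.01694463 -0.02650188]
(array([265.13793103, 221.93103448]), np.int32(29))
219 224 262 269
```

```bash
python3 -m jog '[[[-1,0,0,0.001,0],[-1,0,0,0.002,0],[-1,0,0,0.002,0]]]'|sed -n '2p;4p'
python3 -m jog '[[[-1,0,0,0.001,0],[-1,0,0,0.002,0],[-1,0,0,0.002,0]]]'|sed -n '2p;4p'
python3 - <<'E'
from h import *
b=robot.read_camera("side")
x0,y0,k=215,170,10
v=cv2.resize(b[y0:y0+60,x0:x0+80],None,fx=k,fy=k,interpolation=cv2.INTER_CUBIC)[:,:,::-1].copy()
cv2.imwrite("pics/c6.png",v)
print(blob(b,"side","red"))
E
```

```text
tool_pos: [0.5365, -0.0856, 0.0932]
contact_force: [-0.0, 0.2, -0.3]
tool_pos: [0.5365, -0.0856, 0.0912]
contact_force: [0.4, -0.5, 0.2]
(array([265.18181818, 222.40909091]), np.int32(22))
```

View pics/c6.png

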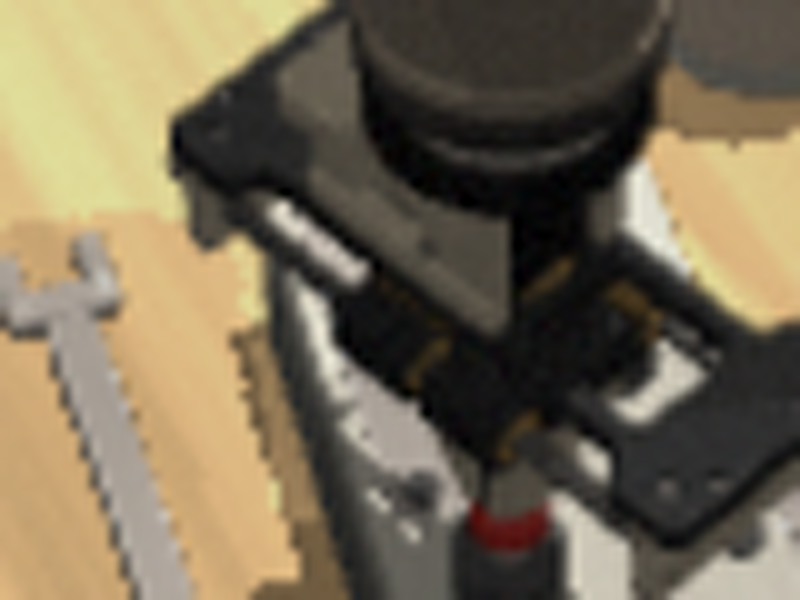

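The finger end has reached crop row ~512 (full-frame row 221), close to the near rim of the head, which is still unmoved. Contact should be near, so I'm taking finer steps.

```bash
python3 -m jog '[[[-1,0,0,0.0005,0],[-1,0,0,0.0015,0],[-1,0,0,0.0015,0]]]'|sed -n '2p;4p'
python3 -m jog '[[[-1,0,0,0.0005,0],[-1,0,0,0.0015,0],[-1,0,0,0.0015,0]]]'|sed -n '2p;4p'
python3 -c "
from h import *
b=robot.read_camera('side');print(blob(b,'side','red'))
ys,xs=np.where(mask(b,'red')[205:235,250:280]);print(ys.min()+205,ys.max()+205,xs.min()+250,xs.max()+250)"
```

```text
tool_pos: [0.5366, -0.0856, 0.0897]
contact_force: [0.6, 0.4, -0.2]
tool_pos: [0.5367, -0.0856, 0.0884]
contact_force: [0.2, -0.2, 0.5]
(array([265.22222222, 222.61111111]), np.int32(18))
221 224 262 269
```

```bash
python3 -c "
from h import *
s=robot.observe();print(s['joint_efforts'],s['tool_pos'],s['tool_rot'],s['contact_force'],s['torque'])"
python3 -m jog '[[[-1,0,0,0,0]]]'|sed -n '2p;4p'
python3 -m jog '[[[-1,0,0,0.001,0],[-1,0,0,0.001,0]]]'|sed -n '2p;4p'
python3 -c "
from h import *
s=robot.observe();print(s['joint_efforts'],s['tool_pos'],s['tool_rot'],s['contact_force'],s['torque'])"

```

```text
[ 4.53787070e-03 -4.72512889e+01 -2.06761283e+01  6.26853551e-02
 -1.21222471e-02  1.44928999e-04] [ 0.53666087 -0.08562848  0.08838554] [ 3.14146142e+00 -1.12257474e-05  3.15780865e-01] [-0.43233424 -0.6670846   0.44625427] [-0.05453547 -0.07474079  0.02094949]
tool_pos: [0.5367, -0.0856, 0.0884]
contact_force: [-0.4, -1.5, 0.0]
tool_pos: [0.5367, -0.0856, 0.0876]
contact_force: [-0.4, 0.3, 3.5]
[-3.99633916e-02 -4.61772931e+01 -2.04549444e+01  7.35648698e-02
 -2.79298620e-01 -4.50293792e-04] [ 0.53668363 -0.0856      0.08756358] [ 3.14137595e+00 -1.89683662e-04  3.15790069e-01] [-0.3573151   0.34550147  3.4969532 ] [0.04329505 0.12142367 0.01748651]
```

Contact: 3.5 N at TCP z≈0.0877, so the real tip sits about 18 mm above the TCP reading. Pressing on; I expect ~4 N while sliding and more than 8 N at the stop.

```bash
python3 -m jog '[[[-1,0,0,0.001,0],[-1,0,0,0.002,0],[-1,0,0,0.003,0],[-1,0,0,0.003,0]]]'|sed -n '2p;4p'
python3 -m jog '[[[-1,0,0,0.001,0],[-1,0,0,0.002,0],[-1,0,0,0.003,0],[-1,0,0,0.003,0]]]'|sed -n '2p;4p'
python3 -c "
from h import *
b=robot.read_camera('side');print(blob(b,'side','red'))
ys,xs=np.where(mask(b,'red')[205:235,250:280]);print(ys.min()+205,ys.max()+205,xs.min()+250,xs.max()+250)"
```

```text
tool_pos: [0.5367, -0.0856, 0.0843]
contact_force: [-0.6, 0.1, 1.7]
tool_pos: [0.5366, -0.0856, 0.0812]
contact_force: [-0.2, -0.9, 1.6]
(array([265.33333333, 224.19047619]), np.int32(21))
222 226 262 269
```

The head is moving down (bottom row 224 → 226). Continuing in small steps to the stop.

```bash
python3 -m jog '[[[-1,0,0,0.001,0],[-1,0,0,0.002,0],[-1,0,0,0.002,0]]]'|sed -n '2p;4p'
python3 -m jog '[[[-1,0,0,0.0005,0],[-1,0,0,0.001,0],[-1,0,0,0.001,0]]]'|sed -n '2p;4p'
python3 -m jog '[[[-1,0,0,0.0005,0],[-1,0,0,0.001,0],[-1,0,0,0.001,0]]]'|sed -n '2p;4p'
```

```text
tool_pos: [0.5366, -0.0856, 0.0792]
contact_force: [-0.4, 0.1, 2.1]
tool_pos: [0.5367, -0.0856, 0.0784]
contact_force: [-1.1, -0.2, 3.1]
tool_pos: [0.5367, -0.0856, 0.0773]
contact_force: [0.3, 0.6, 3.5]
```

```bash
python3 -m jog '[[[-1,0,0,0.0005,0],[-1,0,0,0.001,0],[-1,0,0,0.001,0]]]'|sed -n '2p;4p'
python3 -m jog '[[[-1,0,0,0.0005,0],[-1,0,0,0.001,0],[-1,0,0,0.001,0]]]'|sed -n '2p;4p'
```

```text
tool_pos: [0.5367, -0.0856, 0.0768]
contact_force: [-2.4, 0.1, 7.5]
tool_pos: [0.5367, -0.0856, 0.076]
contact_force: [-2.2, 0.1, 8.7]
```

```bash
python3 -m jog '[[[-1,0,0,0.0005,0],[-1,0,0,0.001,0],[-1,0,0,0.0015,0],[-1,0,0,0.0015,0]]]'|sed -n '2p;4p'
python3 -c "
from h import *
b=robot.read_camera('side');print(blob(b,'side','red'))
ys,xs=np.where(mask(b,'red')[205:240,250:280]);print(ys.min()+205,ys.max()+205)"
python3 -m jog '[[[-1,0,0,-0.01,0],[-1,0,0,-0.03,0],[-1,0,0,-0.05,0],[-1,0,0,-0.05,0]]]'
python3 -c "
from h import *
s=robot.observe();R=Ro.from_euler('xyz',s['tool_rot'])
d=np.array([.566,.044,.118])-np.array([.537,-.087,.118])
print(s['time'],'red->yellow',R.inv().apply(d),'red->blue',R.inv().apply(np.array([.5695,-.160,0])-[.537,-.087,0]),R.inv().apply(np.array([.566,.044,.126])-s['tool_pos']))"
```

```text
tool_pos: [0.5368, -0.0856, 0.0747]
contact_force: [-2.5, -0.2, 10.8]
(array([265.5       , 225.45454545]), np.int32(22))
224 227
time: 9.7
tool_pos: [0.5386, -0.0862, 0.1273]
tool_rot: [3.138, -0.005, 0.316]
contact_force: [0.6, 0.3, 0.3]
opening: 0.0004
grip_force: 0.0
9.7 red->yellow [ 6.82600013e-02 -1.15510028e-01 -7.55480684e-05] red->blue [0.0082142  0.07948381 0.00031627] [ 0.06649492 -0.11520005  0.00120096]
```

Red is home: ~11.5 mm stroke, then buffer stiffness (10.8 N). Now moving to yellow.

```bash
python3 -m jog '[[[-1,0.017,-0.029,0,0],[-1,0.034,-0.058,0,0],[-1,0.051,-0.087,0,0],[-1,0.0675,-0.1155,0,0],[-1,0.0675,-0.1155,0,0]]]'|sed -n '2p;4p'
python3 -m jog '[[[-1,0,0,0.015,0],[-1,0,0,0.028,0],[-1,0,0,0.028,0],[-1,0,0,0.028,0]]]'|sed -n '2p;4p'
python3 - <<'E'
from h import *
b=robot.read_camera("side");s=robot.observe();print(s["tool_pos"],s["contact_force"],s["time"])
R=Ro.from_euler('xyz',s['tool_rot']);print(R.inv().apply(np.array([.566,.0445,.09])-s['tool_pos']))
x0,y0,k=225,160,12
v=cv2.resize(b[y0:y0+50,x0:x0+65],None,fx=k,fy=k,interpolation=cv2.INTER_CUBIC)[:,:,::-1].copy()
cv2.imwrite("pics/c7.png",v)
print(blob(b,"side","yellow"))
E
```

```text
tool_pos: [0.5651, 0.0503, 0.123]
contact_force: [-0.3, -1.1, 1.0]
tool_pos: [0.5641, 0.045, 0.0949]
contact_force: [-0.8, 0.3, 0.2]
[0.56482916 0.04483492 0.0957559 ] [0.87372738 0.31870559 0.10068522] 10.5
[0.00101305 0.00068247 0.00575512]
(array([253.93548387, 185.93548387]), np.int32(31))
```

View pics/c7.png

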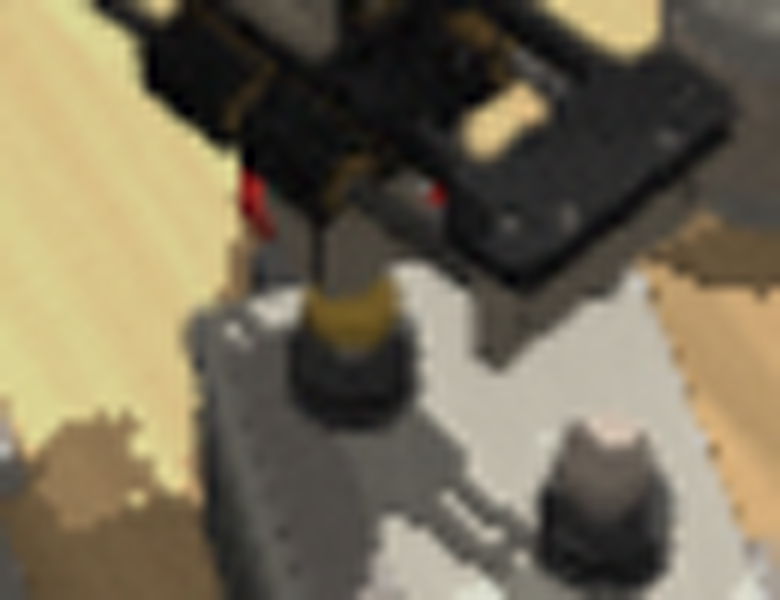

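The finger is centred over yellow (crop column ~355 against 352). White is still standing, and the gripper body clears it. Pressing yellow.

```bash
python3 -m jog '[[[-1,0.0005,0.0005,0.002,0],[-1,0.0005,0.0005,0.004,0],[-1,0.0005,0.0005,0.006,0],[-1,0.0005,0.0005,0.006,0]]]'|sed -n '2p;4p'
python3 -m jog '[[[-1,0,0,0.001,0],[-1,0,0,0.002,0],[-1,0,0,0.003,0],[-1,0,0,0.003,0]]]'|sed -n '2p;4p'
python3 -m jog '[[[-1,0,0,0.001,0],[-1,0,0,0.002,0],[-1,0,0,0.003,0],[-1,0,0,0.003,0]]]'|sed -n '2p;4p'
python3 -m jog '[[[-1,0,0,0.001,0],[-1,0,0,0.002,0],[-1,0,0,0.003,0],[-1,0,0,0.003,0]]]'|sed -n '2p;4p'
```

```text
tool_pos: [0.5654, 0.0447, 0.0897]
contact_force: [0.0, -1.2, 0.0]
tool_pos: [0.5657, 0.0448, 0.0871]
contact_force: [-1.1, 0.5, 2.5]
tool_pos: [0.5657, 0.0448, 0.0838]
contact_force: [-1.0, -0.2, 2.0]
tool_pos: [0.5656, 0.0448, 0.0807]
contact_force: [0.5, -0.8, 1.6]
```

```bash
python3 -m jog '[[[-1,0,0,0.001,0],[-1,0,0,0.002,0],[-1,0,0,0.003,0],[-1,0,0,0.003,0]]]'|sed -n '2p;4p'
python3 -m jog '[[[-1,0,0,0.0005,0],[-1,0,0,0.001,0],[-1,0,0,0.0015,0],[-1,0,0,0.0015,0]]]'|sed -n '2p;4p'
```

```text
tool_pos: [0.5657, 0.0448, 0.0777]
contact_force: [0.8, -0.3, 2.1]
tool_pos: [0.5657, 0.0448, 0.0769]
contact_force: [-0.5, -0.7, 7.5]
```

```bash
python3 -m jog '[[[-1,0,0,0.0005,0],[-1,0,0,0.001,0],[-1,0,0,0.001,0]]]'|sed -n '2p;4p'
```

```text
tool_pos: [0.5657, 0.0448, 0.0761]
contact_force: [-1.2, -0.1, 8.8]
```

```bash
python3 -m jog '[[[-1,0,0,0.0005,0],[-1,0,0,0.001,0],[-1,0,0,0.0015,0],[-1,0,0,0.0015,0]]]'|sed -n '2p;4p'
python3 -m jog '[[[-1,0,0,-0.01,0],[-1,0,0,-0.03,0],[-1,0,0,-0.055,0],[-1,0,0,-0.055,0]]]'|sed -n '2p;4p'
python3 -m jog '[[[-1,-0.012,0.039,0,0],[-1,-0.024,0.078,0,0],[-1,-0.036,0.117,0,0],[-1,-0.048,0.156,0,0],[-1,-0.06,0.195,0,0]]]'|sed -n '2p;4p'
python3 -m jog '[[[-1,0,0,0,0],[-1,0,0,0,0],[-1,0,0,0,0],[-1,0,0,0,0]]]'|sed -n '2p;4p'
python3 - <<'E'
from h import *
b=robot.read_camera("side");s=robot.observe();print(s["time"],s["tool_pos"])
for c in ("red","yellow"): print(blob(b,"side",c))
R=Ro.from_euler('xyz',s['tool_rot']);print(R.inv().apply(np.array([.5692,-.159,.096])-s['tool_pos']))
E
```

```text
tool_pos: [0.5657, 0.0448, 0.0748]
contact_force: [-2.3, -0.2, 11.3]
tool_pos: [0.5677, 0.0449, 0.133]
contact_force: [1.5, 0.5, 0.5]
tool_pos: [0.5684, -0.1606, 0.1283]
contact_force: [0.7, 0.6, -0.0]
tool_pos: [0.5688, -0.1577, 0.1285]
contact_force: [0.1, 0.2, -0.0]
14.2167 [ 0.56899839 -0.157594    0.12871307]
(array([265.45098039, 223.29411765]), np.int32(51))
(array([252.82352941, 186.85294118]), np.int32(34))
[-0.00023291  0.0014189   0.03271231]
```

Red is down (centroid row 220.6 → 223.3), and so is yellow. Now blue.

```bash
python3 -m jog '[[[-1,0,0.0015,0.015,0],[-1,0,0.0015,0.033,0],[-1,0,0.0015,0.033,0],[-1,0,0.0015,0.033,0]]]'|sed -n '2p;4p'
python3 - <<'E'
from h import *
b=robot.read_camera("side");s=robot.observe();print(s["tool_pos"],s["contact_force"],s["time"])
x0,y0,k=255,205,12
v=cv2.resize(b[y0:y0+50,x0:x0+65],None,fx=k,fy=k,interpolation=cv2.INTER_CUBIC)[:,:,::-1].copy()
cv2.imwrite("pics/c8.png",v)
print(blob(b,"side","blue"))
E
```

```text
tool_pos: [0.5691, -0.1591, 0.0954]
contact_force: [0.1, 0.7, 0.2]
[ 0.56978971 -0.1596451   0.09635618] [-0.71106989  0.40884982  0.85586554] 14.6
(array([287.56, 237.52]), np.int32(25))
```

View pics/c8.png

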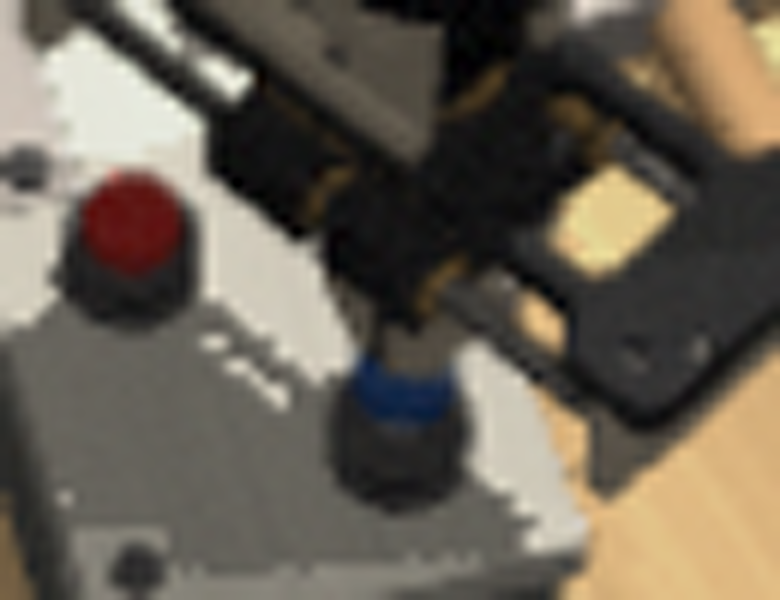

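Red is seated. The finger is over blue, about 1 px (3 mm) to the right (column 418 against 403), so I'm trimming that and pressing.

```bash
python3 -m jog '[[[-1,-0.0015,-0.0015,0.002,0],[-1,-0.0015,-0.0015,0.004,0],[-1,-0.0015,-0.0015,0.006,0],[-1,-0.0015,-0.0015,0.006,0]]]'|sed -n '2p;4p'
python3 -m jog '[[[-1,0,0,0.001,0],[-1,0,0,0.002,0],[-1,0,0,0.003,0],[-1,0,0,0.003,0]]]'|sed -n '2p;4p'
python3 -m jog '[[[-1,0,0,0.001,0],[-1,0,0,0.002,0],[-1,0,0,0.003,0],[-1,0,0,0.003,0]]]'|sed -n '2p;4p'
python3 -m jog '[[[-1,0,0,0.001,0],[-1,0,0,0.002,0],[-1,0,0,0.003,0],[-1,0,0,0.003,0]]]'|sed -n '2p;4p'
```

```text
tool_pos: [0.5676, -0.1596, 0.0899]
contact_force: [0.1, -0.9, -0.9]
tool_pos: [0.5678, -0.1598, 0.0872]
contact_force: [-1.3, 0.5, 2.0]
tool_pos: [0.5678, -0.1597, 0.0838]
contact_force: [0.1, -0.5, 2.1]
tool_pos: [0.5678, -0.1597, 0.0807]
contact_force: [1.1, -0.5, 0.8]
```

```bash
python3 -m jog '[[[-1,0,0,0.001,0],[-1,0,0,0.002,0],[-1,0,0,0.003,0],[-1,0,0,0.003,0]]]'|sed -n '2p;4p'
python3 -m jog '[[[-1,0,0,0.0005,0],[-1,0,0,0.001,0],[-1,0,0,0.0015,0],[-1,0,0,0.0015,0]]]'|sed -n '2p;4p'
```

```text
tool_pos: [0.5678, -0.1597, 0.0777]
contact_force: [1.6, -0.3, 1.7]
tool_pos: [0.5678, -0.1597, 0.0769]
contact_force: [0.1, -0.5, 8.1]
```

Stop reached. A little further, as with the others, then retreat up and back to clear the cameras.

```bash
python3 -m jog '[[[-1,0,0,0.0005,0],[-1,0,0,0.001,0],[-1,0,0,0.002,0],[-1,0,0,0.0025,0],[-1,0,0,0.0025,0]]]'|sed -n '2p;4p'
python3 -m jog '[[[-1,0,0,-0.01,0],[-1,0,0,-0.04,0],[-1,0,0,-0.08,0],[-1,0,0,-0.12,0],[-1,0,0,-0.12,0]]]'|sed -n '2p;4p'
python3 -m jog '[[[-1,-0.035,0.02,0,0],[-1,-0.07,0.04,0,0],[-1,-0.105,0.06,0,0],[-1,-0.14,0.08,0,0],[-1,-0.175,0.1,0,0]]]'|sed -n '2p;4p'
python3 -m jog '[[[-1,-0.035,0.02,0,0],[-1,-0.07,0.04,0,0],[-1,-0.105,0.06,0,0],[-1,-0.14,0.08,0,0],[-1,-0.14,0.08,0,0]]]'|sed -n '2p;4p'
python3 - <<'E'
from h import *
import h
a,b=robot.read_camera("top"),robot.read_camera("side");print(robot.observe()["time"])
for c in("red","yellow","blue"):
    (p,_),(q,n)=blob(a,"top",c),blob(b,"side",c); print(c,q,n,*tri(p,q))
v=np.hstack([cv2.resize(b[160:285,180:330],None,fx=4,fy=4,interpolation=cv2.INTER_CUBIC)])
cv2.imwrite("pics/c9.png",v[:,:,::-1])
E
```

```text
tool_pos: [0.5678, -0.1597, 0.0749]
contact_force: [-2.8, -0.6, 10.2]
tool_pos: [0.5708, -0.1607, 0.202]
contact_force: [1.5, -1.4, -0.3]
tool_pos: [0.4306, -0.3095, 0.1934]
contact_force: [1.2, -0.9, -0.2]
tool_pos: [0.3194, -0.4329, 0.1933]
contact_force: [0.4, 0.8, 0.3]
18.3667
red [265.5        223.14814815] 54 [ 0.53687946 -0.08779421  0.09046253] 0.0017616622550271496
yellow [253.67391304 187.08695652] 46 [0.56630828 0.04467623 0.08963502] 0.0028571886676833328
blue [287.92982456 238.35087719] 57 [ 0.5689568  -0.16055094  0.08950986] 0.0024127731517546826
```

View pics/c9.png

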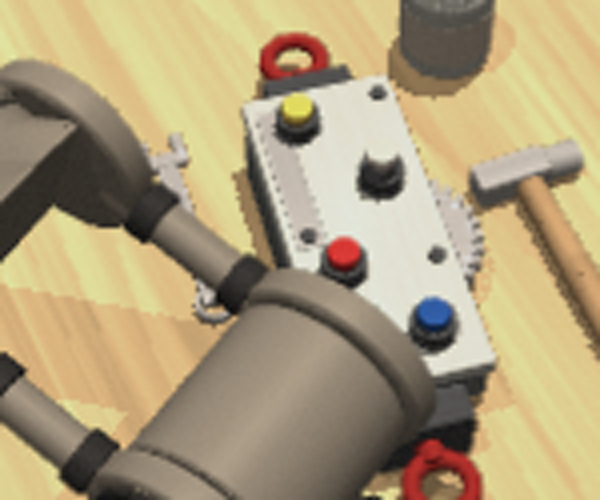

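All three coloured heads sit down on their washers: triangulated z is ~0.090 for each, down from ~0.102. White stands, nothing else has moved, and the arm is clear. Handing in.

```bash
python3 -c "from cell import robot;print(robot.hand_in())"
```

```text
the job is handed in; nothing more can be done
None
```

I pressed the red, yellow and blue pins home in that order, with at most about 11 N measured, left the white pin standing, saw nothing else shifted in the final view, and handed in at about 18 s of the 48 s allowed.

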